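# Close the tile press: bed home, one turn down

## Task

A tile whose relief has just been glued on lies in the sliding bed tray of the small bench screw press. Push the tray by its bow handle fully home under the platen, then gently push the hand wheel round by its upright handle, clockwise seen from above, through exactly one full turn, so that the handle comes back to where it started and the pad bears on the relief. Leave the tray home, stand clear of the press, and leave the other things on the table where they are.

Things in the scene. Friction and masses are not known exactly. Their poses are not given: they have to be found in the camera images.
- press: Grey C-frame bench screw press, fixed to the table; base plate 320 x 220 mm, 22 mm high. Origin on the table right under the vertical screw axis. Its own -x axis points out of its open front, the way the tray comes out; the column stands on its +x side; z up. The tray slides along its x. The arm over the platen is 148 mm high; the hand wheel above it is the highest part.
- tray (a joint): How far the sliding bed tray stands out of the press, in m: 0 = fully home against the stop blocks at the back, about 0.045 to 0.075 at the start, 0.09 at most. It slides with about 3 N of friction and stays where it is left.
- tray_bar (a point): Middle of the bow handle at the tray's front end: a level steel bar 12 mm thick and about 85 mm long, lying across the press (along its y) 72 mm above the table, on two legs that lean back down to the tray plate (top 36 mm above the table). Free space in front of it and above it. With the tray home it is 185 mm from the screw axis.
- wheel (a joint): Angle of the hand wheel in rad, growing clockwise seen from above; at the start somewhere from 0 to 1.2. Each turn (6.283) clockwise lowers platen, screw and wheel together by 8 mm. It takes about 0.15 to 0.22 N m (about 3 N at the handle) and stays where it is left; stops at -0.3 and 9.0.
- wheel_hub (a point): Point on the wheel's vertical axis at the level of the top of the rim (182 mm above the table at wheel angle 0). Grey wheel with four spokes, rim 143 mm across and 15 mm thick; only the handle stands up above the rim, and the hub (40 mm across, 12 mm above the rim's top).
- handle (a point): Middle of the black upright handle that stands at the end of one spoke, 64 mm from the wheel's axis: round, 25 mm thick, its grip reaching from 5 mm above the rim's top to 45 mm above it; this point is 24 mm above the rim's top. It turns and sinks with the wheel, and may be pushed from any side.
- work_tile_top (a point): Middle of the relief on the 200 mm peach tile that lies locked in the tray, about 16 mm above the tray plate; it slides with the tray and is under the platen when the tray is home.
- sanding_block: Brown sanding block, 44 x 70 x 26 mm, loose bystander; origin under its centre.
- wax_block: Yellow wax block, 32 x 60 x 14 mm, loose bystander; origin under its centre.
- pot_teal: Dark green paint pot with black lid, 47 mm across, 55 mm high, loose bystander; origin under its centre.
- pot_white: White paint pot, 52 mm across, 61 mm high, loose bystander; origin under its centre.

How it is judged:
By the outcome, as a careful person would: the job done as asked, in the order asked, and still so for the second after the job is handed in, with the robot touching nothing.
It also fails if it takes over 72 s, if anything falls off the work surface, if the arm or the gripper's body presses on something with over 40 N, if the wrist force passes 120 N, or if a joint passes its speed limit or range.

## Robot

A 7-joint arm with a two-finger parallel gripper is mounted at the origin on the work surface; the furniture and walls round the work are solid. World frame = base frame: x ahead of the robot, y to its left, z up, the work surface at z = 0. Lengths are in m, angles in rad, forces in N, time in s.
With the tool pointing down it reaches from about 0.35 to 0.9 m from the base axis. Payload 8.1 kg.
Tool frame: the origin (TCP) lies between the finger pads; the fingertips stand 19 mm ahead of it and the grasp point (between the pads) is the TCP; x points along the fingers, z is the direction in which the jaws open and shut, and the axes are right-handed (so a half turn about x gives the same grasp; the last joint's range is limited). The gripper opens to 92 mm and grips with 3 to 60 N. Pads are 19 mm wide; open, the fingers measure 130 mm over their backs; the gripper's body (75 mm by 190 mm) begins 47 mm behind the grasp point.
Start: joints at [1.102, 0.434, 0.025, 1.573, -0.012, 1.134, -0.075], TCP at [0.224, -0.584, 0.246] pointing down, gripper open.
Joint ranges: [-2.62, 2.62], [-0.44, 2.09], [-1.27, 1.32], [0.08, 2.57], [-1.32, 4.46], [0.12, 2], [-2.74, 2.74]. Speed limits (rad/s): [2.22, 2.22, 3.01, 3.01, 3.14, 3.14, 3.14].

## Interface

Orientations are given as a rotation vector (axis times angle).
In Python, from rig import env gives the robot as it stands. The module is installed in compiled form; this text tells all that it offers.
- The arm moves only by the tool apply_moves, never from a script. Its argument "steps" is a list of rows, each a list of 7 numbers: the shift along the tool's x, y, z each as a share of 0.1 m, from -1 to 1, then the turn, a rotation vector about the tool's x, y, z each as a share of 90 degrees, from -1 to 1, then the closure in counts, from 0 (fully open) to 255 (shut). In form: [[x, y, z, ax, ay, az, jaw], ...]. A call has exactly 8 rows; each row is the pose to reach, as a shift and turn from the pose commanded when the call began, along the tool's axes at that moment; what a row does not reach only later rows make up. A row lasts 1/8 s, in which the tool goes at most 62.5 mm and 10.7 degrees, less where a joint would pass 70% of its speed; a pose out of reach is approached as far as the arm can. A call with a number of a shift or a turn outside -1 to 1 is refused whole. A call with a gripper value outside its range is refused whole. The fingers move at their own pace and stop on an object; "force" is the grip in N (left out, the last holds). Time passes only in rows, so rows that repeat a pose let the fingers close, or fill a call up. It gives the time, the measured TCP pose, the force and the opening at its end, in the units of the state.
- env.observe(): the state, without advancing time (a new reading comes with each control period).
- env.read_camera(name): name is "scene" or "top" or "wrist"; returns a dict with "img" (480x640x3 uint8, blue, green, red), "mtx" (3x3 intrinsics, pixels), "origin" and "rotation" of the camera in the world. Camera axes: x right, y down, z forward; pixel columns grow to the right and rows downward; lengths in m; the calibration is good to about 2 mm. A picture is of the moment at which its call begins. There is no depth.
- env.finish_job(): hands the job in, once; it reports no verdict.
Trained networks look in a picture, given as the dict that the camera call returned (one of the last four; its "shot" number tells which), for a name from the list of things; names that differ only in an ending like _2 or _b are one class to them, and where a whole thing is asked for, a point or a joint stands for the part that bears it (a point fixed in the world has none). Each returns a list of dicts, best first, with "confidence" (0 to 1); they miss things now and then, are a little off and sometimes report something else, mostly with a low value. They report only what shows in the picture. A call takes as long as a camera call.
- env.trace(picture, thing): "mask" (480x640 bool, what is visible of it) and "box" ([centre column, centre row, width, height] in pixels, round what is visible of it).
The state is a dict: "t": time; "joint_positions": joint angles; "dq": joint speeds; "effort": joint torques, N m; "tool_pos": TCP position; "tcp_rot": TCP orientation; "wrist_force": force on the tool from outside, world axes, zero at the start; "ft_torque": the same for the moment, N m; "grip_width": opening from 0.0 (shut) to 1.0 (fully open).
Only numpy, scipy, OpenCV 4.12 (cv2) and the standard library are available. Lean on these libraries where they do the work, as an engineer would, in place of code of your own. Each camera call takes 0.05 s, during which the arm holds its last target.

## Working session

There is one attempt and no reset: what is moved stays moved. The work goes in short steps, Python scripts to look and compute and a tool call to move; the robot and the scene stay as the last step left them, time stands still between calls to the robot, and variables do not carry over. Pictures are saved under pics/ and viewed, and the job is handed in when it is done.

Besides the shell and the picture viewer there is one more tool, called after "Emit:" by a JSON object that holds its "fn" and its "kwargs", one argument or row to a line. apply_moves: Moves the arm, as the interface text tells. Its arguments: {"type":"object","properties":{"steps":{"type":"array","items":{"type":"array","items":{"type":"number"}}},"force":{"type":"number"}},"required":["steps"]}

```bash
mkdir -p pics; ls; python3 - <<'E'
from rig import env
import cv2,numpy as np
s=env.observe()
for k,v in s.items(): print(k,np.round(v,3))
for n in ["scene","top","wrist"]:
    p=env.read_camera(n)
    cv2.imwrite(f"pics/{n}0.png",p["img"])
    print(n,np.round(p["mtx"],1).tolist(),np.round(p["origin"],3),np.round(p["rotation"],3).tolist())
E
```

```text
pics
t 0.0
joint_positions [ 1.102  0.435  0.025  1.574 -0.012  1.134 -0.075]
dq [ 0.002 -0.    -0.001 -0.001 -0.001  0.    -0.   ]
effort [ 0.0000e+00 -6.6784e+01  9.8500e-01 -3.1447e+01 -6.1000e-02  4.3000e-02
  0.0000e+00]
tool_pos [ 0.223 -0.583  0.245]
tcp_rot [ 0.936  1.362 -0.935]
wrist_force [-0.272  0.713  0.014]
ft_torque [0.016 0.008 0.041]
grip_width 0.999
scene [[541.2, 0.0, 329.1], [0.0, 541.2, 231.9], [0.0, 0.0, 1.0]] [1.02  0.757 1.033] [-0.753, -2.61, 1.077]
top [[559.9, 0.0, 318.2], [0.0, 559.9, 235.7], [0.0, 0.0, 1.0]] [0.423 0.006 1.446] [-2.158, 2.176, -0.123]
wrist [[354.5, 0.0, 317.1], [0.0, 354.5, 241.0], [0.0, 0.0, 1.0]] [ 0.288 -0.559  0.383] [2.407, -1.656, -0.217]
```

View pics/scene0.png

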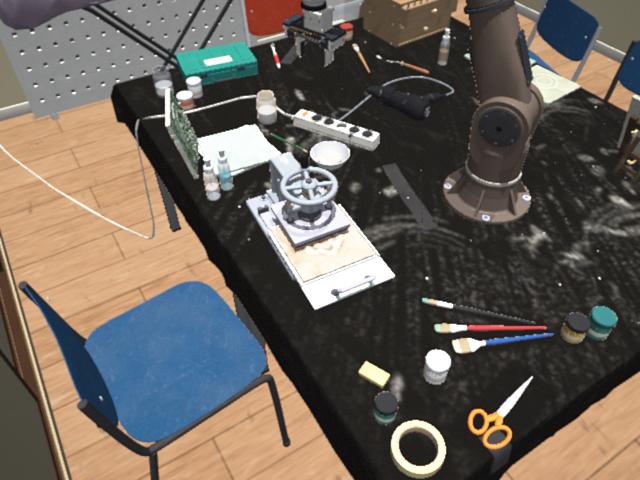

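View pics/top0.png

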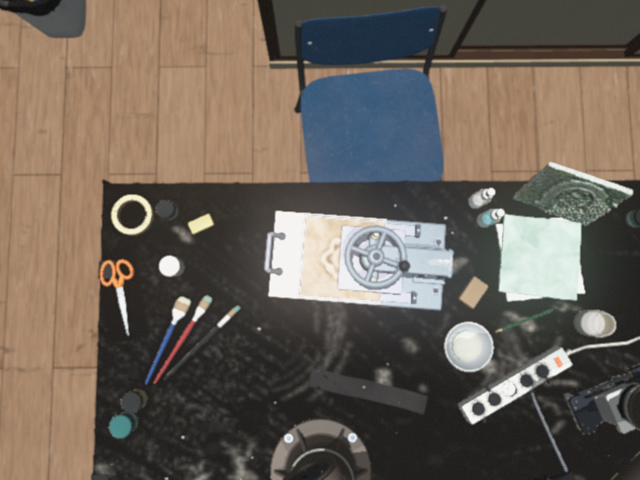

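View pics/wrist0.png

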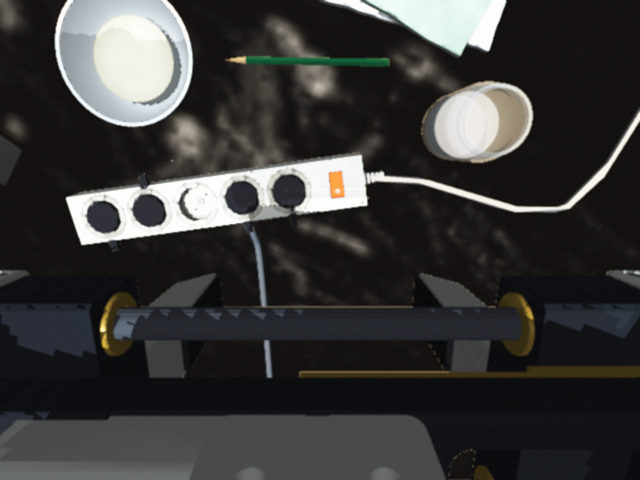

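```bash
cat > h.py <<'E'
from rig import env
import cv2,numpy as np
from scipy.spatial.transform import Rotation as R
def rot(p):
    return R.from_rotvec(p["rotation"]).as_matrix() if np.size(p["rotation"])==3 else np.array(p["rotation"])
def px2w(p,uv,z):
    d=rot(p)@np.linalg.solve(p["mtx"],[uv[0],uv[1],1.]); o=np.array(p["origin"])
    return o+d*(z-o[2])/d[2]
def w2px(p,w):
    c=rot(p).T@(np.array(w)-p["origin"]); q=p["mtx"]@c; return q[:2]/q[2]
E
python3 - <<'E'
from h import *
pt=env.read_camera("top"); ps=env.read_camera("scene")
for nm,p in (("top",pt),("scene",ps)):
  vis=p["img"].copy()
  for t,z in (("press",0.022),("tray",0.036),("tray_bar",.072),("wheel",.18),("wheel_hub",.182),("handle",.21),("work_tile_top",.05),("sanding_block",0.013),("wax_block",.007),("pot_teal",.03),("pot_white",.03)):
    r=env.trace(p,t)
    for q in r[:2]:
        m=q["mask"]; ys,xs=np.nonzero(m); 
        print(nm,t,round(q["confidence"],2),np.round(q["box"],1),"cent",np.round([xs.mean(),ys.mean()],1),"w",np.round(px2w(p,q["box"][:2],z),3),np.round(px2w(p,[xs.mean(),ys.mean()],z),3))
        if q is r[0]:
            c,_=cv2.findContours(m.astype(np.uint8),0,1); cv2.drawContours(vis,c,-1,tuple(int(a) for a in np.random.randint(60,255,3)),1)
            np.save(f"m_{nm}_{t}.npy",m)
  cr=vis[170:340,230:480] if nm=="top" else vis[140:310,230:410]
  cv2.imwrite(f"pics/{nm}1.png",cv2.resize(cr,None,fx=3,fy=3))
E
```

```text
top press 0.93 [360.4 260.1 183.9  97.2] cent [357.9 259.9] w [ 0.517 -0.107  0.022] [ 0.517 -0.101  0.022]
top tray 0.75 [328.1 258.9 123.2  95.5] cent [312.1 256.8] w [ 0.519 -0.025  0.036] [0.525 0.016 0.036]
top tray_bar 0.8 [327.  258.1 118.7  96.5] cent [312.2 256.9] w [ 0.519 -0.021  0.072] [0.522 0.015 0.072]
top wheel 0.95 [378.1 257.2  60.2  64.5] cent [376.8 256.5] w [ 0.512 -0.135  0.18 ] [ 0.514 -0.132  0.18 ]
top wheel 0.52 [202.3 225.1  21.   18.9] cent [201.6 223.3] w [0.589 0.264 0.18 ] [0.593 0.266 0.18 ]
top wheel_hub 0.56 [377.4 255.8  67.4  61.5] cent [376.4 256.5] w [ 0.515 -0.133  0.182] [ 0.514 -0.131  0.182]
top handle 0.94 [378.1 257.5  59.5  61.4] cent [375.4 256.6] w [ 0.51  -0.131  0.21 ] [ 0.512 -0.126  0.21 ]
top handle 0.39 [325.8 258.2 124.   91.7] cent [312.1 256.8] w [ 0.509 -0.016  0.21 ] [0.512 0.014 0.21 ]
top work_tile_top 0.88 [328.3 258.3 121.6  94.2] cent [311.8 257. ] w [ 0.52  -0.025  0.05 ] [0.523 0.016 0.05 ]
top work_tile_top 0.47 [378.7 256.6  62.   59.2] cent [376.4 256.8] w [ 0.523 -0.151  0.05 ] [ 0.523 -0.145  0.05 ]
top sanding_blo
[... 918 characters left out ...]
499 -0.137  0.18 ] [ 0.513 -0.128  0.18 ]
scene wheel_hub 0.8 [310.  180.4  61.2  51.1] cent [308.3 183.2] w [ 0.505 -0.134  0.182] [ 0.514 -0.126  0.182]
scene handle 0.58 [309.6 179.4  55.4  55.8] cent [308.1 183.7] w [ 0.521 -0.108  0.21 ] [ 0.532 -0.096  0.21 ]
scene work_tile_top 0.82 [329.4 255.2 126.3 102.5] cent [332.9 263.2] w [0.532 0.    0.05 ] [0.539 0.027 0.05 ]
scene wax_block 0.57 [375.1 374.2  26.8  22.8] cent [373.9 374. ] w [0.612 0.307 0.007] [0.613 0.306 0.007]
scene pot_teal 0.55 [387.4 409.6  17.4  31.6] cent [385.9 407.1] w [0.646 0.394 0.03 ] [0.645 0.388 0.03 ]
scene pot_white 0.57 [438.1 365.3  24.3  29.2] cent [436.5 366.5] w [0.496 0.371 0.03 ] [0.501 0.371 0.03 ]
```

View pics/top1.png

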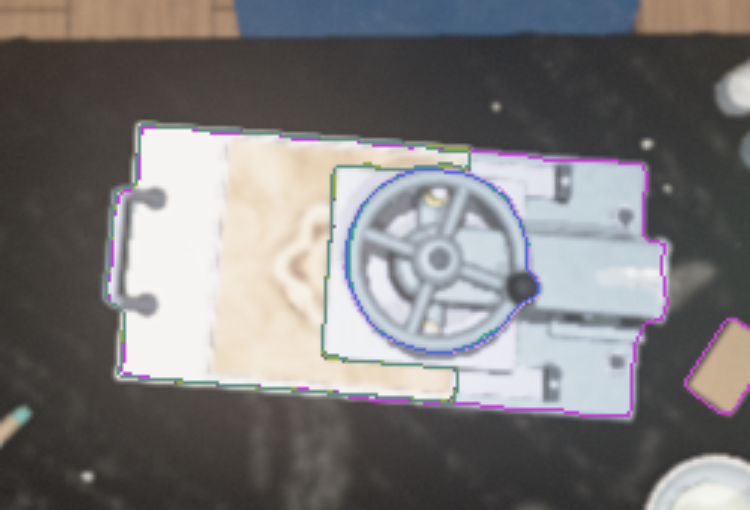

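View pics/scene1.png

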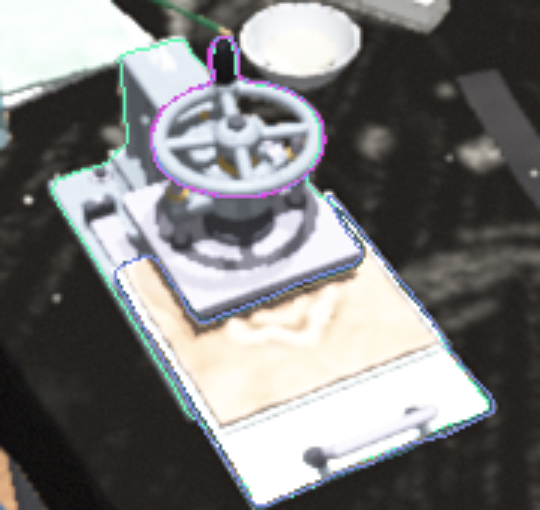

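```bash
python3 - <<'E'
from h import *
p=env.read_camera("top")
f=lambda a,b:(a/3+230-.33,b/3+170-.33)
P=lambda a,b,z:px2w(p,f(a,b),z)
hub=P(438,259,.194-.000); print("hub",hub)
m=np.load("m_top_wheel.npy").astype(np.uint8)
c=max(cv2.findContours(m,0,cv2.CHAIN_APPROX_NONE)[0],key=len)[:,0,:]
# exclude handle bits
w=np.array([px2w(p,q,.180)[:2] for q in c])
A=lambda v: v
from scipy.optimize import least_squares
r=least_squares(lambda v:np.hypot(*(w-v[:2]).T)-v[2],[*hub[:2],.07],loss="soft_l1",f_scale=.001); print("rim fit",r.x)
H=P(523,286,.225); print("handle top",H)
b1,b2=P(125,195,.072),P(117,300,.072); print("bar",b1,b2,(b1+b2)/2)
e1,e2=P(647,163,.022),P(632,417,.022); print("back edge",e1,e2,np.linalg.norm(e1-e2))
t1,t2=P(140,123,.036),P(118,377,.036); print("tray front",t1,t2,np.linalg.norm(t1-t2))
for a,b in((e1,e2),(t1,t2),(b1,b2)):
    d=(a-b)[:2]; print("yaw",np.degrees(np.arctan2(d[1],d[0])))
s=P(140,123,.036)-P(468,148,.036); print("side",np.degrees(np.arctan2(s[1],s[0])))
im=p["img"][170:320,250:460]; cv2.imwrite("pics/top2.png",cv2.resize(im,None,fx=3.8,fy=3.8,interpolation=cv2.INTER_CUBIC))
ps=env.read_camera("scene"); cv2.imwrite("pics/sc2.png",cv2.resize(ps["img"][140:310,240:400],None,fx=3.5,fy=3.5,interpolation=cv2.INTER_CUBIC))
E
```

```text
hub [ 0.51416356 -0.12789747  0.194     ]
rim fit [ 0.51495181 -0.12958686  0.06913056]
handle top [ 0.49171403 -0.18603586  0.225     ]
bar [0.57795703 0.11561699 0.072     ] [0.49167755 0.12209371 0.072     ] [0.53481729 0.11885535 0.072     ]
back edge [ 0.60751228 -0.32670238  0.022     ] [ 0.39220392 -0.30686993  0.022     ] 0.21621982849430518
tray front [0.64338418 0.10581743 0.036     ] [0.42927381 0.124233   0.036     ] 0.21490087034406133
yaw -5.262769831922761
yaw -4.915894889964725
yaw -4.2929531226698465
side 85.13616415932594
```

View pics/top2.png

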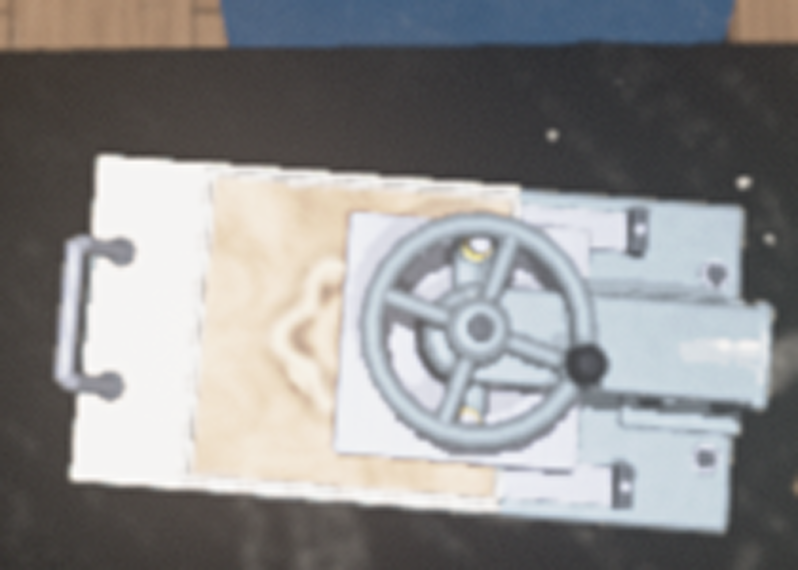

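View pics/sc2.png

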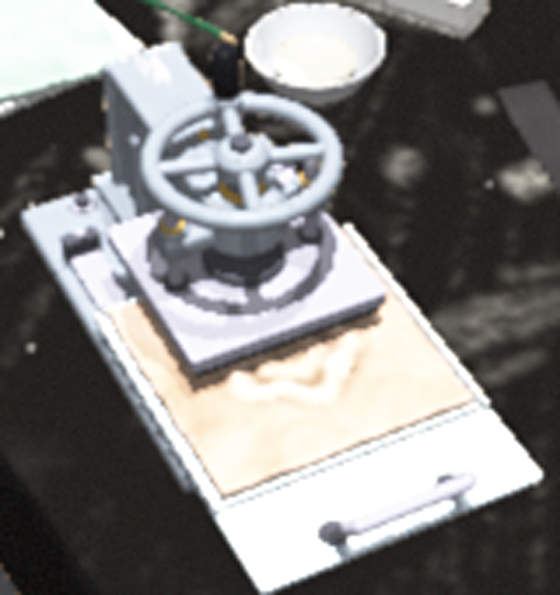

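```bash
python3 - <<'E'
from h import *
s=env.observe(); print(np.round(R.from_rotvec(s["tcp_rot"]).as_matrix(),3)); print(s["t"], s["tool_pos"])
E
```

```text
[[-0.     0.934  0.358]
 [-0.     0.358 -0.934]
 [-1.    -0.     0.   ]]
1.45 [ 0.2235248  -0.58367475  0.24575488]
```

Emit:
{"fn": "apply_moves", "kwargs": {
  "steps": [
    [-0.1, 0.06, -0.06, 0, 0, 0, 255],
    [-0.2, 0.18, -0.18, 0, 0, 0, 255],
    [-0.3, 0.3, -0.3, 0, 0, 0, 255],
    [-0.4, 0.44, -0.44, 0, 0, 0, 255],
    [-0.5, 0.58, -0.58, 0, 0, 0, 255],
    [-0.6, 0.72, -0.72, 0, 0, 0, 255],
    [-0.7, 0.86, -0.86, 0, 0, 0, 255],
    [-0.8, 1.0, -1.0, 0, 0, 0, 255]
  ],
  "force": 10
}}

```text
t: 2.45
tool_pos: [0.2817, -0.4533, 0.3264]
tcp_rot: [0.936, 1.36, -0.936]
wrist_force: [0.2, 0.1, 0.3]
grip_width: 0.18
```

Emit:
{"fn": "apply_moves", "kwargs": {
  "steps": [
    [0, 0.13, -0.13, 0, 0, 0, 255],
    [0, 0.25, -0.25, 0, 0, 0, 255],
    [0, 0.38, -0.38, 0, 0, 0, 255],
    [0, 0.5, -0.5, 0, 0, 0, 255],
    [0, 0.63, -0.63, 0, 0, 0, 255],
    [0, 0.75, -0.75, 0, 0, 0, 255],
    [0, 0.88, -0.88, 0, 0, 0, 255],
    [0, 1, -1, 0, 0, 0, 255]
  ]
}}

```text
t: 3.45
tool_pos: [0.3393, -0.3243, 0.3258]
tcp_rot: [0.936, 1.36, -0.936]
wrist_force: [-0.6, -0.4, 0.2]
grip_width: 0.007
```

Emit:
{"fn": "apply_moves", "kwargs": {
  "steps": [
    [0, 0.13, -0.13, 0, 0, 0, 255],
    [0, 0.25, -0.25, 0, 0, 0, 255],
    [0, 0.38, -0.38, 0, 0, 0, 255],
    [0, 0.5, -0.5, 0, 0, 0, 255],
    [0, 0.63, -0.63, 0, 0, 0, 255],
    [0, 0.75, -0.75, 0, 0, 0, 255],
    [0, 0.88, -0.88, 0, 0, 0, 255],
    [0, 1, -1, 0, 0, 0, 255]
  ]
}}

```text
t: 4.45
tool_pos: [0.3968, -0.1952, 0.3258]
tcp_rot: [0.936, 1.36, -0.936]
wrist_force: [-0.1, -0.0, -0.1]
grip_width: 0.003
```

Emit:
{"fn": "apply_moves", "kwargs": {
  "steps": [
    [0, 0.13, -0.13, -0.08, 0, 0, 255],
    [0, 0.25, -0.25, -0.17, 0, 0, 255],
    [0, 0.38, -0.38, -0.26, 0, 0, 255],
    [0, 0.5, -0.5, -0.35, 0, 0, 255],
    [0, 0.63, -0.63, -0.44, 0, 0, 255],
    [0, 0.75, -0.75, -0.53, 0, 0, 255],
    [0, 0.88, -0.88, -0.62, 0, 0, 255],
    [0, 1, -1, -0.71, 0, 0, 255]
  ]
}}

```text
t: 5.45
tool_pos: [0.4542, -0.066, 0.3257]
tcp_rot: [0.067, 1.57, -0.067]
wrist_force: [0.8, -0.5, 0.0]
grip_width: 0.005
```

```bash
cat >> h.py <<'E'
def st():
    s=env.observe(); M=R.from_rotvec(s["tcp_rot"]).as_matrix()
    print("t",round(s["t"],2),"pos",np.round(s["tool_pos"],4),"q",np.round(s["joint_positions"],2),"psi",np.degrees(np.arctan2(M[1,2],M[0,2])).round(2),"F",np.round(s["wrist_force"],1),"w",round(s["grip_width"],3))
    return s,M
def to(target,psi=None):
    s,M=st(); d=M.T@(np.array(target)-s["tool_pos"])*10; print("shift shares",np.round(d,3))
    if psi is not None:
        c=np.degrees(np.arctan2(M[1,2],M[0,2])); print("ax share",round(-(psi-c)/90,3))
E
python3 -c "
from h import *
to([.5396,.1555,.32],-5)"
```

```text
t 5.45 pos [ 0.4542 -0.066   0.3257] q [ 0.45  0.14 -0.47  1.8   0.07  1.22 -0.13] psi -4.88 F [ 0.8 -0.5  0. ] w 0.005
shift shares [0.057 2.28  0.662]
ax share 0.001
```

Emit:
{"fn": "apply_moves", "kwargs": {
  "steps": [
    [0, 0.13, 0.08, 0, 0, 0, 255],
    [0, 0.25, 0.16, 0, 0, 0, 255],
    [0, 0.38, 0.24, 0, 0, 0, 255],
    [0, 0.5, 0.32, 0, 0, 0, 255],
    [0, 0.63, 0.4, 0, 0, 0, 255],
    [0, 0.75, 0.48, 0, 0, 0, 255],
    [0, 0.88, 0.56, 0, 0, 0, 255],
    [0, 1, 0.64, 0, 0, 0, 255]
  ]
}}

```text
t: 6.45
tool_pos: [0.5274, 0.0276, 0.3257]
tcp_rot: [0.071, 1.57, -0.07]
wrist_force: [-0.4, -0.2, 0.2]
grip_width: 0.006
```

Emit:
{"fn": "apply_moves", "kwargs": {
  "steps": [
    [0, 0.13, 0, 0, 0, 0, 255],
    [0, 0.25, 0, 0, 0, 0, 255],
    [0.1, 0.38, 0, 0, 0, 0, 255],
    [0.2, 0.5, 0, 0, 0, 0, 255],
    [0.3, 0.63, 0, 0, 0, 0, 255],
    [0.4, 0.75, 0, 0, 0, 0, 255],
    [0.5, 0.88, 0, 0, 0, 0, 255],
    [0.6, 1, 0, 0, 0, 0, 255]
  ]
}}

```text
t: 7.45
tool_pos: [0.5358, 0.1272, 0.265]
tcp_rot: [0.07, 1.57, -0.07]
wrist_force: [0.6, 0.2, -0.3]
grip_width: 0.01
```

Emit:
{"fn": "apply_moves", "kwargs": {
  "steps": [
    [0.1, 0.05, 0, 0, 0, 0, 255],
    [0.2, 0.1, 0, 0, 0, 0, 255],
    [0.35, 0.15, 0, 0, 0, 0, 255],
    [0.5, 0.2, 0, 0, 0, 0, 255],
    [0.65, 0.25, 0, 0, 0, 0, 255],
    [0.8, 0.28, 0, 0, 0, 0, 255],
    [0.9, 0.28, 0, 0, 0, 0, 255],
    [1, 0.28, 0, 0, 0, 0, 255]
  ]
}}

```text
t: 8.45
tool_pos: [0.5383, 0.1541, 0.1651]
tcp_rot: [0.071, 1.57, -0.071]
wrist_force: [0.7, 0.0, -0.3]
grip_width: 0.005
```

```bash
python3 -c "
from h import *
to([.5396,.1555,.073],-5)
p=env.read_camera('scene'); cv2.imwrite('pics/sc3.png',p['img'][100:420,150:580])
p=env.read_camera('wrist'); cv2.imwrite('pics/w3.png',p['img'])
"
```

```text
t 8.45 pos [0.5383 0.1541 0.1651] q [ 0.    0.47 -0.52  1.8   0.28  0.95 -0.73] psi -5.15 F [ 0.7  0.  -0.3] w 0.005
shift shares [0.921 0.015 0.011]
ax share -0.002
```

View pics/sc3.png

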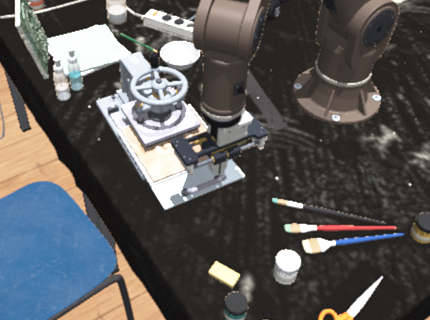

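View pics/w3.png

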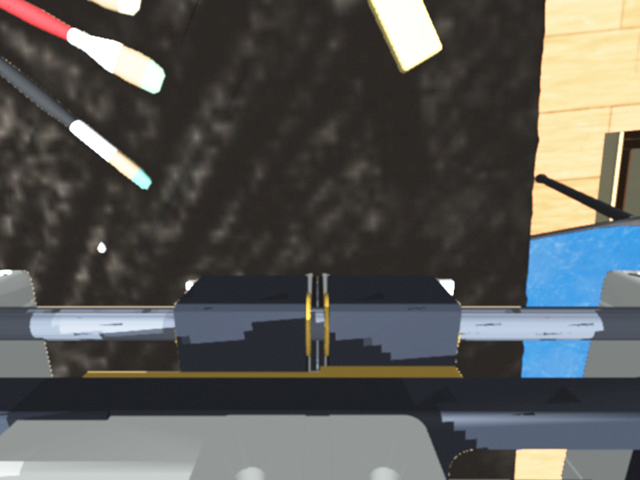

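Emit:
{"fn": "apply_moves", "kwargs": {
  "steps": [
    [0.12, 0, 0, 0, 0, 0, 255],
    [0.24, 0, 0, 0, 0, 0, 255],
    [0.36, 0, 0, 0, 0, 0, 255],
    [0.48, 0, 0, 0, 0, 0, 255],
    [0.6, 0, 0, 0, 0, 0, 255],
    [0.72, 0, 0, 0, 0, 0, 255],
    [0.82, 0, 0, 0, 0, 0, 255],
    [0.92, 0, 0, 0, 0, 0, 255]
  ]
}}

```text
t: 9.55
tool_pos: [0.5383, 0.1543, 0.0731]
tcp_rot: [0.071, 1.57, -0.071]
wrist_force: [-0.1, 0.0, -0.3]
grip_width: 0.003
```

Emit:
{"fn": "apply_moves", "kwargs": {
  "steps": [
    [0, -0.05, 0, 0, 0, 0, 255],
    [0, -0.1, 0, 0, 0, 0, 255],
    [0, -0.15, 0, 0, 0, 0, 255],
    [0, -0.2, 0, 0, 0, 0, 255],
    [0, -0.25, 0, 0, 0, 0, 255],
    [0, -0.3, 0, 0, 0, 0, 255],
    [0, -0.35, 0, 0, 0, 0, 255],
    [0, -0.4, 0, 0, 0, 0, 255]
  ]
}}

```text
t: 10.55
tool_pos: [0.535, 0.1142, 0.074]
tcp_rot: [0.071, 1.569, -0.07]
wrist_force: [1.7, 3.4, 2.2]
grip_width: 0.004
```

```bash
python3 -c "
from h import *
s,M=st()
f=np.array([.087,.996]); print('front dist',(s['tool_pos'][:2]-[.5148,-.1285])@f)
p=env.read_camera('scene'); cv2.imwrite('pics/sc4.png',cv2.resize(p['img'][120:320,230:430],None,fx=3,fy=3))
"
```

```text
t 10.55 pos [0.535  0.1142 0.074 ] q [ 0.03  0.56 -0.47  1.91  0.37  0.75 -0.74] psi -5.15 F [1.7 3.4 2.2] w 0.004
front dist 0.24350887621791625
```

View pics/sc4.png

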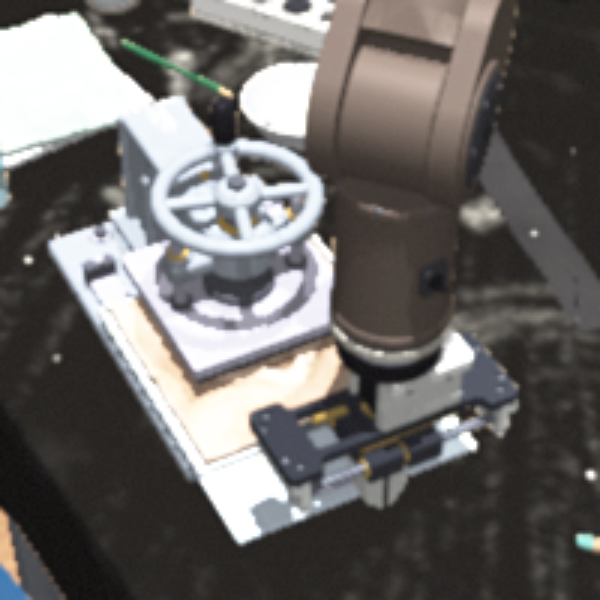

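Emit:
{"fn": "apply_moves", "kwargs": {
  "steps": [
    [0, -0.05, 0, 0, 0, 0, 255],
    [0, -0.1, 0, 0, 0, 0, 255],
    [0, -0.15, 0, 0, 0, 0, 255],
    [0, -0.2, 0, 0, 0, 0, 255],
    [0, -0.24, 0, 0, 0, 0, 255],
    [0, -0.28, 0, 0, 0, 0, 255],
    [0, -0.32, 0, 0, 0, 0, 255],
    [0, -0.36, 0, 0, 0, 0, 255]
  ]
}}

```text
t: 11.6
tool_pos: [0.5314, 0.0784, 0.0737]
tcp_rot: [0.07, 1.57, -0.07]
wrist_force: [2.1, 2.9, 0.2]
grip_width: 0.002
```

Emit:
{"fn": "apply_moves", "kwargs": {
  "steps": [
    [0, -0.01, 0, 0, 0, 0, 255],
    [0, -0.02, 0, 0, 0, 0, 255],
    [0, -0.03, 0, 0, 0, 0, 255],
    [0, -0.04, 0, 0, 0, 0, 255],
    [0, -0.05, 0, 0, 0, 0, 255],
    [0, -0.055, 0, 0, 0, 0, 255],
    [0, -0.06, 0, 0, 0, 0, 255],
    [0, -0.06, 0, 0, 0, 0, 255]
  ]
}}

```text
t: 12.6
tool_pos: [0.5308, 0.0729, 0.0737]
tcp_rot: [0.071, 1.57, -0.07]
wrist_force: [1.0, 4.9, -1.5]
grip_width: 0.008
```

```bash
python3 -c "
from h import *
s,M=st()
f=np.array([.087,.996]); print('front dist',(s['tool_pos'][:2]-[.5148,-.1285])@f)
"
```

```text
t 12.6 pos [0.5308 0.0729 0.0737] q [ 0.11  0.55 -0.48  1.94  0.37  0.73 -0.67] psi -5.13 F [ 1.   4.9 -1.5] w 0.008
front dist 0.20202751769284477
```

Nearly at the stop; I'll push on slowly until the force rises.

Emit:
{"fn": "apply_moves", "kwargs": {
  "steps": [
    [0, -0.005, 0, 0, 0, 0, 255],
    [0, -0.01, 0, 0, 0, 0, 255],
    [0, -0.015, 0, 0, 0, 0, 255],
    [0, -0.02, 0, 0, 0, 0, 255],
    [0, -0.025, 0, 0, 0, 0, 255],
    [0, -0.03, 0, 0, 0, 0, 255],
    [0, -0.03, 0, 0, 0, 0, 255],
    [0, -0.03, 0, 0, 0, 0, 255]
  ]
}}

```text
t: 13.6
tool_pos: [0.5307, 0.0727, 0.0738]
tcp_rot: [0.072, 1.569, -0.066]
wrist_force: [1.9, 12.3, -5.1]
grip_width: 0.003
```

```bash
python3 -c "
from h import *
s,M=st()
f=np.array([.087,.996]); print('front dist',(s['tool_pos'][:2]-[.5148,-.1285])@f)
"
```

```text
t 13.6 pos [0.5307 0.0727 0.0738] q [ 0.11  0.55 -0.48  1.94  0.36  0.73 -0.66] psi -5.01 F [ 1.9 12.3 -5.1] w 0.003
front dist 0.2018014224607867
```

Emit:
{"fn": "apply_moves", "kwargs": {
  "steps": [
    [0, 0.1, 0, 0, 0, 0, 255],
    [0, 0.2, 0, 0, 0, 0, 255],
    [0, 0.3, 0, 0, 0, 0, 255],
    [-0.1, 0.4, 0, 0, 0, 0, 255],
    [-0.25, 0.4, 0, 0, 0, 0, 200],
    [-0.45, 0.4, 0, 0, 0, 0, 100],
    [-0.7, 0.4, 0, 0, 0, 0, 0],
    [-1, 0.4, 0, 0, 0, 0, 0]
  ]
}}

```text
t: 14.6
tool_pos: [0.534, 0.1089, 0.1754]
tcp_rot: [0.07, 1.57, -0.071]
wrist_force: [1.0, -0.3, 0.3]
grip_width: 0.391
```

Emit:
{"fn": "apply_moves", "kwargs": {
  "steps": [
    [-0.15, 0, -0.1, 0, 0, 0, 0],
    [-0.3, 0, -0.2, 0, 0, 0, 0],
    [-0.45, 0, -0.3, 0, 0, 0, 0],
    [-0.6, 0, -0.4, 0, 0, 0, 0],
    [-0.75, 0, -0.5, 0, 0, 0, 0],
    [-0.9, 0, -0.6, 0, 0, 0, 0],
    [-1, 0, -0.7, 0, 0, 0, 0],
    [-1, 0, -0.8, 0, 0, 0, 0]
  ]
}}

```text
t: 15.6
tool_pos: [0.4542, 0.1168, 0.2744]
tcp_rot: [0.071, 1.568, -0.07]
wrist_force: [0.2, 0.9, -1.2]
grip_width: 0.994
```

```bash
python3 -c "
from h import *
s,M=st()
p=env.read_camera('top'); cv2.imwrite('pics/top5.png',cv2.resize(p['img'][170:320,250:460],None,fx=3.8,fy=3.8,interpolation=cv2.INTER_CUBIC))
p=env.read_camera('scene'); cv2.imwrite('pics/sc5.png',cv2.resize(p['img'][140:310,240:440],None,fx=3.5,fy=3.5))
"
```

```text
t 15.6 pos [0.4542 0.1168 0.2744] q [ 0.15  0.21 -0.6   1.86  0.13  1.11 -0.59] psi -5.15 F [ 0.2  0.9 -1.2] w 0.994
```

View pics/top5.png

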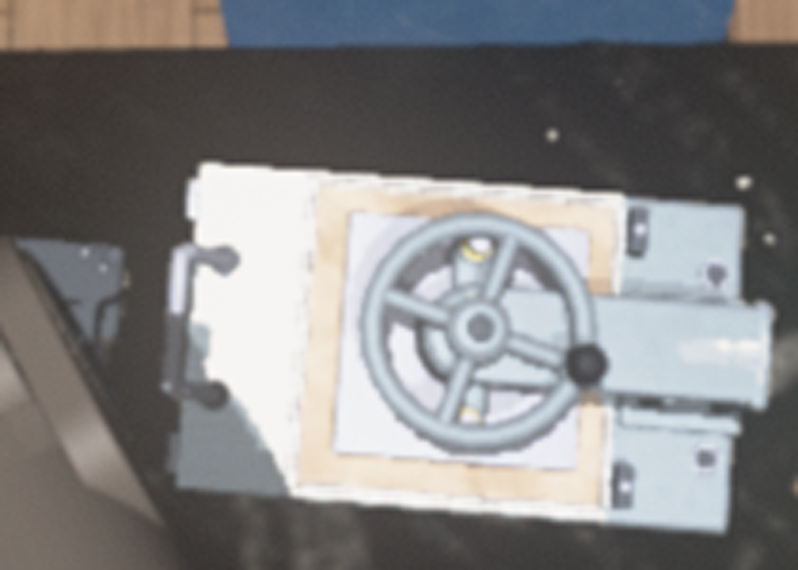

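View pics/sc5.png

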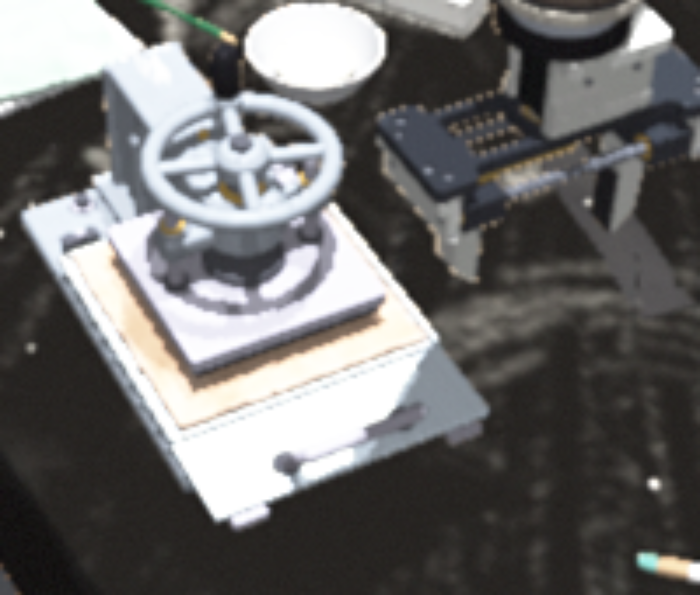

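```bash
python3 - <<'E'
from h import *
pt=env.read_camera("top"); ps=env.read_camera("scene")
def tri(a,b):
    A=[];B=[]
    for p,uv in((pt,a),(ps,b)):
        d=rot(p)@np.linalg.solve(p["mtx"],[*uv,1.]); d/=np.linalg.norm(d); Q=np.eye(3)-np.outer(d,d); A.append(Q);B.append(Q@p["origin"])
    return np.linalg.lstsq(np.vstack(A),np.hstack(B),rcond=None)[0]
# masks of dark handle
for p,nm,(x0,x1,y0,y1) in ((pt,"t",(390,418,252,280)),(ps,"s",(297,315,145,170))):
    g=cv2.cvtColor(p["img"],cv2.COLOR_BGR2GRAY)[y0:y1,x0:x1]; m=g<70
    n,l,stt,c=cv2.connectedComponentsWithStats(m.astype(np.uint8)); 
    for i in range(1,n):
        if stt[i,4]>8: print(nm,stt[i]+np.array([x0,y0,0,0,0]),c[i]+[x0,y0])
t=(587/3.8+250-.37,365/3.8+170-.37); print(t, px2w(pt,t,.2266))
th=(480/3.8+250-.37,326/3.8+170-.37); sh=(237/3.5+240-.36,141/3.5+140-.36)
print("hub",px2w(pt,th,.1936),px2w(ps,sh,.1936),tri(th,sh))
for w in ([.4907,-.1878,.2266],[.4907,-.1878,.1866],[.5147,-.1285,.1936]):
    print(w,w2px(pt,w),w2px(ps,w), (w2px(ps,w)-[240,140])*3.5)
E
```

```text
s [297 145  18  23 203] [304.80295567 158.7635468 ]
(404.10368421052635, 265.6826315789474) [ 0.49014169 -0.18596572  0.2266    ]
hub [ 0.51549909 -0.12858457  0.1936    ] [ 0.5164958  -0.12633468  0.1936    ] [ 0.5154501  -0.12865946  0.19155566]
[0.4907, -0.1878, 0.2266] [404.93849389 265.41942665] [303.32885738 152.46973205] [221.65100082  43.64406219]
[0.4907, -0.1878, 0.1866] [402.14306297 266.4333304 ] [303.75862369 165.34942032] [223.15518293  88.72297113]
[0.5147, -0.1285, 0.1936] [375.91514672 255.77546869] [307.53526399 179.1906604 ] [236.37342398 137.16731138]
```

Emit:
{"fn": "apply_moves", "kwargs": {
  "steps": [
    [0, -0.08, 0.08, 0, 0, 0, 0],
    [0, -0.2, 0.16, 0, 0, 0, 0],
    [0, -0.34, 0.24, 0, 0, 0, 0],
    [0, -0.48, 0.32, 0, 0, 0, 0],
    [0, -0.61, 0.4, 0, 0, 0, 0],
    [0, -0.74, 0.48, 0, 0, 0, 0],
    [0, -0.87, 0.56, 0, 0, 0, 0],
    [0, -1, 0.63, 0, 0, 0, 0]
  ]
}}

```text
t: 16.8
tool_pos: [0.5088, 0.0105, 0.2737]
tcp_rot: [0.071, 1.57, -0.071]
wrist_force: [-0.6, 0.3, 0.0]
grip_width: 1.004
```

Emit:
{"fn": "apply_moves", "kwargs": {
  "steps": [
    [0, -0.13, 0, 0, 0, 0, 0],
    [0, -0.25, 0, 0, 0, 0, 0],
    [0, -0.38, 0, 0, 0, 0, 0],
    [0, -0.5, 0, 0, 0, 0, 0],
    [0, -0.63, 0, 0, 0, 0, 0],
    [0, -0.75, 0, 0, 0, 0, 0],
    [0, -0.88, 0, 0, 0, 0, 0],
    [0, -1, 0, 0, 0, 0, 0]
  ]
}}

```text
t: 17.8
tool_pos: [0.4992, -0.0891, 0.2737]
tcp_rot: [0.071, 1.57, -0.071]
wrist_force: [-0.1, 0.3, -0.0]
grip_width: 1.003
```

Emit:
{"fn": "apply_moves", "kwargs": {
  "steps": [
    [0, -0.15, 0, 0.03, 0, 0, 0],
    [0, -0.3, 0, 0.06, 0, 0, 0],
    [0, -0.45, 0, 0.09, 0, 0, 0],
    [0, -0.6, 0, 0.12, 0, 0, 0],
    [0, -0.75, 0, 0.15, 0, 0, 0],
    [0, -0.88, 0, 0.18, 0, 0, 0],
    [0, -1, 0, 0.2, 0, 0, 0],
    [0, -1, 0, 0.2, 0, 0, 0]
  ]
}}

```text
t: 18.8
tool_pos: [0.4902, -0.1889, 0.2736]
tcp_rot: [0.318, 1.547, -0.319]
wrist_force: [0.5, 0.0, -0.1]
grip_width: 0.998
```

```bash
python3 -c "
from h import *
to([.4903,-.1873,.2116],-23.2)
p=env.read_camera('scene'); cv2.imwrite('pics/sc6.png',cv2.resize(p['img'][60:260,220:420],None,fx=3,fy=3))
p=env.read_camera('top'); cv2.imwrite('pics/top6.png',cv2.resize(p['img'][170:320,300:510],None,fx=3,fy=3))
p=env.read_camera('wrist'); cv2.imwrite('pics/w6.png',p['img'])
"
```

```text
t 18.8 pos [ 0.4902 -0.1889  0.2736] q [ 0.56  0.28 -0.37  1.75  0.11  1.13 -0.25] psi -23.26 F [ 0.5  0.  -0.1] w 0.998
shift shares [ 0.62   0.015 -0.005]
ax share -0.001
```

View pics/sc6.png

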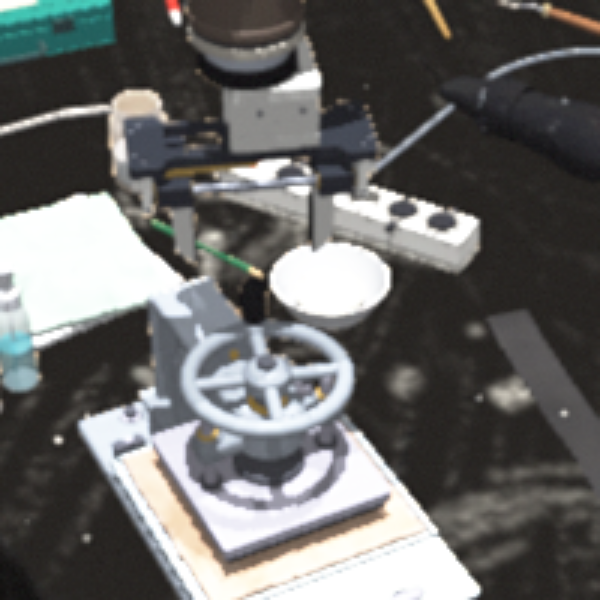

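View pics/w6.png

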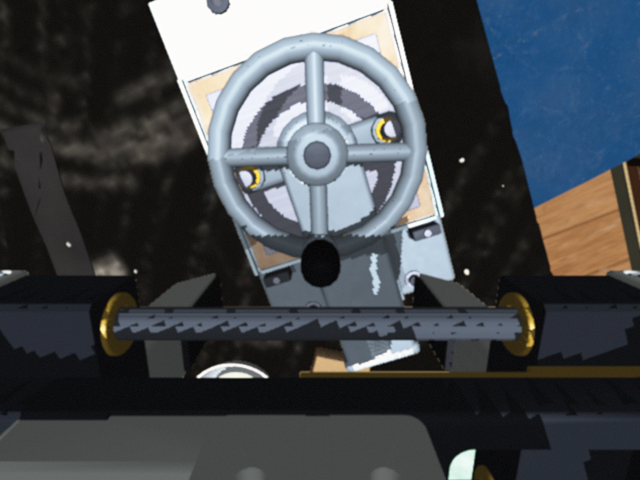

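```bash
python3 -c "
from h import *
p=env.read_camera('wrist')
for uv,z in (((317,154),.1936),((320,262),.2266)): print(px2w(p,uv,z))
r=env.trace(p,'wheel'); 
m=r[0]['mask']; cv2.imwrite('pics/wm.png',m*255)
print([(q['confidence'],q['box']) for q in r])
"
```

```text
[ 0.51621171 -0.12741061  0.1936    ]
[ 0.49535434 -0.18051876  0.2266    ]
[(0.69, [318.3, 159.1, 223.0, 254.9])][ WARN:0@3.087] global loadsave.cpp:1063 imwrite_ Unsupported depth image for selected encoder is fallbacked to CV_8U.
```

Emit:
{"fn": "apply_moves", "kwargs": {
  "steps": [
    [0.06, 0.02, 0, 0, 0, 0, 0],
    [0.14, 0.02, 0, 0, 0, 0, 0],
    [0.23, 0.02, 0, 0, 0, 0, 0],
    [0.32, 0.02, 0, 0, 0, 0, 0],
    [0.41, 0.02, 0, 0, 0, 0, 0],
    [0.5, 0.02, 0, 0, 0, 0, 0],
    [0.58, 0.02, 0, 0, 0, 0, 0],
    [0.62, 0.02, 0, 0, 0, 0, 0]
  ],
  "force": 12
}}

```text
t: 20.05
tool_pos: [0.491, -0.1859, 0.2111]
tcp_rot: [0.317, 1.548, -0.317]
wrist_force: [0.1, 0.2, 0.1]
grip_width: 0.996
```

Emit:
{"fn": "apply_moves", "kwargs": {
  "steps": [
    [0, 0, 0, 0, 0, 0, 60],
    [0, 0, 0, 0, 0, 0, 100],
    [0, 0, 0, 0, 0, 0, 140],
    [0, 0, 0, 0, 0, 0, 160],
    [0, 0, 0, 0, 0, 0, 175],
    [0, 0, 0, 0, 0, 0, 190],
    [0, 0, 0, 0, 0, 0, 200],
    [0, 0, 0, 0, 0, 0, 255]
  ]
}}

```text
t: 21.05
tool_pos: [0.4914, -0.1862, 0.2118]
tcp_rot: [0.317, 1.547, -0.317]
wrist_force: [1.9, -1.2, 0.2]
grip_width: 0.26
```

```bash
python3 -c "
from h import *
st()
p=env.read_camera('scene'); cv2.imwrite('pics/sc7.png',cv2.resize(p['img'][60:260,220:420],None,fx=3,fy=3))
"
```

```text
t 21.05 pos [ 0.4914 -0.1862  0.2118] q [ 0.55  0.34 -0.37  1.84  0.14  0.99 -0.28] psi -23.16 F [ 1.9 -1.2  0.2] w 0.26
```

View pics/sc7.png

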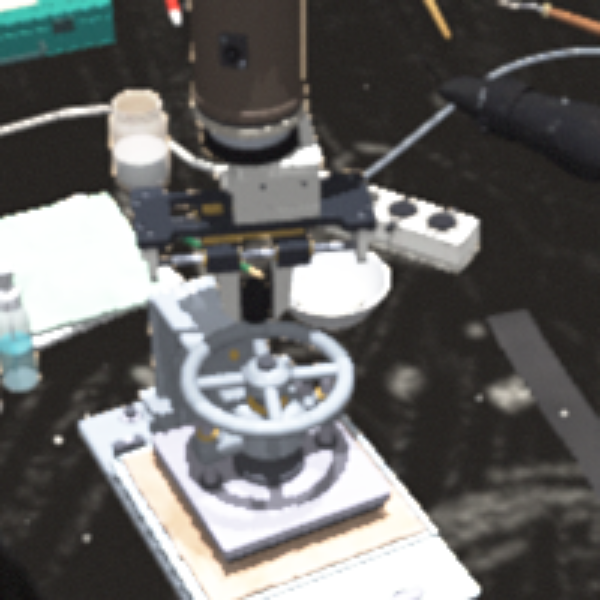

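Emit:
{"fn": "apply_moves", "kwargs": {
  "steps": [
    [0.001, 0.002, -0.056, 0.056, 0, 0, 255],
    [0.002, 0.01, -0.111, 0.111, 0, 0, 255],
    [0.003, 0.022, -0.166, 0.167, 0, 0, 255],
    [0.004, 0.039, -0.219, 0.222, 0, 0, 255],
    [0.006, 0.06, -0.27, 0.278, 0, 0, 255],
    [0.007, 0.086, -0.32, 0.333, 0, 0, 255],
    [0.008, 0.116, -0.367, 0.389, 0, 0, 255],
    [0.009, 0.15, -0.411, 0.444, 0, 0, 255]
  ]
}}

```text
t: 22.1
tool_pos: [0.4596, -0.1567, 0.2109]
tcp_rot: [0.859, 1.393, -0.86]
wrist_force: [3.1, -2.7, -3.0]
grip_width: 0.265
```

```bash
cat >> h.py <<'E'
def wh():
    s,M=st(); r=s["tool_pos"][:2]-np.array([.5157,-.128]); print("r",np.hypot(*r).round(4),"ang",np.degrees(np.arctan2(r[1],r[0])).round(2)," F tool",np.round(M.T@s["wrist_force"],1))
E
python3 -c "
from h import *
wh()"
```

```text
t 22.1 pos [ 0.4596 -0.1567  0.2109] q [ 0.42  0.26 -0.25  1.94  0.08  0.95 -0.97] psi -63.32 F [ 3.1 -2.7 -3. ] w 0.265
r 0.0631 ang -152.89  F tool [3.  1.6 3.8]
```

Emit:
{"fn": "apply_moves", "kwargs": {
  "steps": [
    [0.001, 0.002, -0.056, 0.056, 0, 0, 255],
    [0.002, 0.01, -0.111, 0.111, 0, 0, 255],
    [0.003, 0.022, -0.166, 0.167, 0, 0, 255],
    [0.004, 0.039, -0.219, 0.222, 0, 0, 255],
    [0.006, 0.06, -0.27, 0.278, 0, 0, 255],
    [0.007, 0.086, -0.32, 0.333, 0, 0, 255],
    [0.008, 0.116, -0.367, 0.389, 0, 0, 255],
    [0.009, 0.15, -0.411, 0.444, 0, 0, 255]
  ]
}}

```text
t: 23.1
tool_pos: [0.4543, -0.1135, 0.21]
tcp_rot: [1.378, 1.089, -1.378]
wrist_force: [2.2, -4.5, -2.5]
grip_width: 0.26
```

```bash
python3 -c "
from h import *
wh()"
```

```text
t 23.1 pos [ 0.4543 -0.1135  0.21  ] q [ 0.26  0.23 -0.16  1.98  0.05  0.94 -1.72] psi -103.29 F [ 2.2 -4.5 -2.5] w 0.26
r 0.063 ang 166.73  F tool [2.5 3.2 3.9]
```

Emit:
{"fn": "apply_moves", "kwargs": {
  "steps": [
    [0.001, 0.002, -0.056, 0.056, 0, 0, 255],
    [0.002, 0.01, -0.111, 0.111, 0, 0, 255],
    [0.003, 0.022, -0.166, 0.167, 0, 0, 255],
    [0.004, 0.039, -0.219, 0.222, 0, 0, 255],
    [0.006, 0.06, -0.27, 0.278, 0, 0, 255],
    [0.007, 0.086, -0.32, 0.333, 0, 0, 255],
    [0.008, 0.116, -0.367, 0.389, 0, 0, 255],
    [0.009, 0.15, -0.411, 0.444, 0, 0, 255]
  ]
}}

```text
t: 24.1
tool_pos: [0.4781, -0.0777, 0.2091]
tcp_rot: [1.852, 0.613, -1.853]
wrist_force: [1.9, -7.8, -1.2]
grip_width: 0.264
```

```bash
python3 -c "
from h import *
wh()"
```

```text
t 24.1 pos [ 0.4781 -0.0777  0.2091] q [ 0.1   0.25 -0.06  1.95  0.02  0.94 -2.47] psi -143.28 F [ 1.9 -7.8 -1.2] w 0.264
r 0.0628 ang 126.75  F tool [1.2 7.4 3.2]
```

Emit:
{"fn": "apply_moves", "kwargs": {
  "steps": [
    [0, 0, 0, 0, 0, 0, 120],
    [0, 0, 0, 0, 0, 0, 60],
    [0, 0, 0, 0, 0, 0, 0],
    [0, 0, 0, 0, 0, 0, 0],
    [-0.05, 0, 0, -0.05, 0, 0, 0],
    [-0.1, 0, 0, -0.16, 0, 0, 0],
    [-0.15, 0, 0, -0.27, 0, 0, 0],
    [-0.2, 0, 0, -0.38, 0, 0, 0]
  ]
}}

```text
t: 25.1
tool_pos: [0.4779, -0.0759, 0.2292]
tcp_rot: [1.443, 1.039, -1.443]
wrist_force: [0.0, -0.8, -0.6]
grip_width: 0.995
```

Emit:
{"fn": "apply_moves", "kwargs": {
  "steps": [
    [0, 0, 0, -0.11, 0, 0, 0],
    [0, 0, 0, -0.22, 0, 0, 0],
    [0, 0, 0, -0.33, 0, 0, 0],
    [0, 0, 0, -0.44, 0, 0, 0],
    [0, 0, 0, -0.55, 0, 0, 0],
    [0, 0, 0, -0.66, 0, 0, 0],
    [0, 0, 0, -0.77, 0, 0, 0],
    [0, 0, 0, -0.88, 0, 0, 0]
  ]
}}

```text
t: 26.1
tool_pos: [0.4779, -0.076, 0.229]
tcp_rot: [0.401, 1.533, -0.401]
wrist_force: [0.7, -0.5, 0.0]
grip_width: 1.004
```

Emit:
{"fn": "apply_moves", "kwargs": {
  "steps": [
    [0, 0, 0, -0.11, 0, 0, 0],
    [0, 0, 0, -0.22, 0, 0, 0],
    [0, 0, 0, -0.33, 0, 0, 0],
    [0.02, 0, 0, -0.44, 0, 0, 0],
    [0.06, 0, 0, -0.55, 0, 0, 0],
    [0.11, 0, 0, -0.66, 0, 0, 0],
    [0.16, 0, 0, -0.74, 0, 0, 0],
    [0.2, 0, 0, -0.74, 0, 0, 0]
  ]
}}

```text
t: 27.1
tool_pos: [0.4778, -0.0761, 0.2088]
tcp_rot: [-0.504, 1.511, 0.505]
wrist_force: [-0.5, -0.6, -0.7]
grip_width: 0.998
```

```bash
python3 -c "
from h import *
wh()
p=env.read_camera('scene'); cv2.imwrite('pics/sc8.png',cv2.resize(p['img'][60:260,220:420],None,fx=3,fy=3))
p=env.read_camera('wrist'); cv2.imwrite('pics/w8.png',p['img'])
"
```

```text
t 27.1 pos [ 0.4778 -0.0761  0.2088] q [ 0.53  0.31 -0.6   1.92  0.21  0.97  0.48] psi 36.92 F [-0.5 -0.6 -0.7] w 0.998
r 0.0643 ang 126.12  F tool [ 0.7 -0.1 -0.8]
```

View pics/sc8.png

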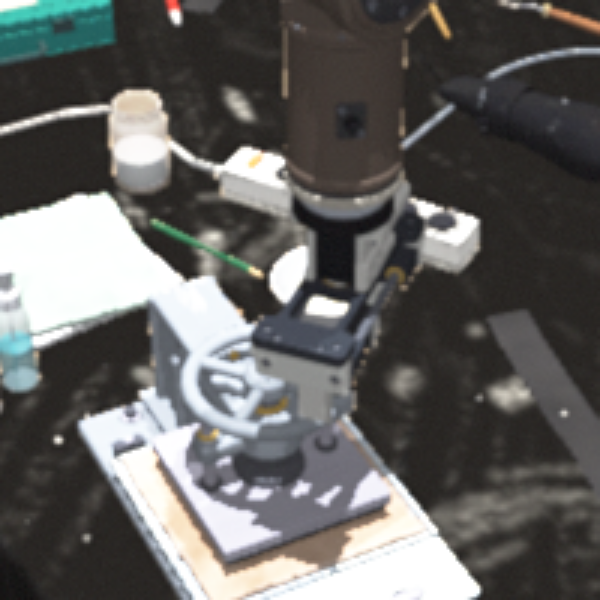

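View pics/w8.png

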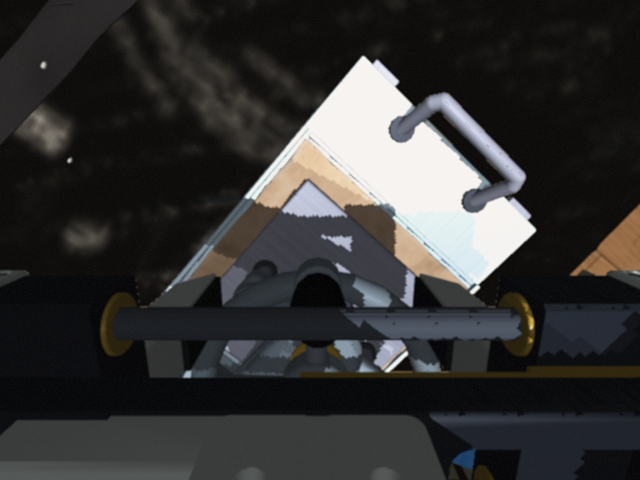

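Emit:
{"fn": "apply_moves", "kwargs": {
  "steps": [
    [0, 0, 0, 0, 0, 0, 80],
    [0, 0, 0, 0, 0, 0, 140],
    [0, 0, 0, 0, 0, 0, 160],
    [0, 0, 0, 0, 0, 0, 175],
    [0, 0, 0, 0, 0, 0, 190],
    [0, 0, 0, 0, 0, 0, 200],
    [0, 0, 0, 0, 0, 0, 255],
    [0, 0, 0, 0, 0, 0, 255]
  ]
}}

```text
t: 28.2
tool_pos: [0.4779, -0.076, 0.209]
tcp_rot: [-0.505, 1.511, 0.505]
wrist_force: [-0.5, -0.5, -0.1]
grip_width: 0.259
```

Emit:
{"fn": "apply_moves", "kwargs": {
  "steps": [
    [0.001, -0.002, 0.056, 0.056, 0, 0, 255],
    [0.002, -0.01, 0.111, 0.111, 0, 0, 255],
    [0.003, -0.022, 0.166, 0.167, 0, 0, 255],
    [0.004, -0.039, 0.219, 0.222, 0, 0, 255],
    [0.006, -0.06, 0.27, 0.278, 0, 0, 255],
    [0.007, -0.086, 0.32, 0.333, 0, 0, 255],
    [0.008, -0.116, 0.367, 0.389, 0, 0, 255],
    [0.009, -0.15, 0.411, 0.444, 0, 0, 255]
  ]
}}

```text
t: 29.2
tool_pos: [0.5199, -0.064, 0.2081]
tcp_rot: [0.043, 1.571, -0.044]
wrist_force: [-1.0, -3.2, 0.6]
grip_width: 0.265
```

```bash
python3 -c "
from h import *
wh()"
```

```text
t 29.2 pos [ 0.5199 -0.064   0.2081] q [ 0.36  0.35 -0.44  1.84  0.18  0.99 -0.21] psi -3.18 F [-1.  -3.2  0.6] w 0.265
r 0.0641 ang 86.28  F tool [-0.6 -3.3 -0.8]
```

Emit:
{"fn": "apply_moves", "kwargs": {
  "steps": [
    [0.001, -0.002, 0.056, 0.056, 0, 0, 255],
    [0.002, -0.01, 0.111, 0.111, 0, 0, 255],
    [0.003, -0.022, 0.166, 0.167, 0, 0, 255],
    [0.004, -0.039, 0.219, 0.222, 0, 0, 255],
    [0.006, -0.06, 0.27, 0.278, 0, 0, 255],
    [0.007, -0.086, 0.32, 0.333, 0, 0, 255],
    [0.008, -0.116, 0.367, 0.389, 0, 0, 255],
    [0.009, -0.15, 0.411, 0.444, 0, 0, 255]
  ]
}}

```text
t: 30.2
tool_pos: [0.5597, -0.0813, 0.2073]
tcp_rot: [0.588, 1.49, -0.59]
wrist_force: [-3.9, -2.7, 3.8]
grip_width: 0.259
```

```bash
python3 -c "
from h import *
wh()"
```

```text
t 30.2 pos [ 0.5597 -0.0813  0.2073] q [ 0.25  0.39 -0.28  1.75  0.12  1.01 -0.82] psi -43.13 F [-3.9 -2.7  3.8] w 0.259
r 0.0642 ang 46.74  F tool [-3.7 -4.6 -1. ]
```

Emit:
{"fn": "apply_moves", "kwargs": {
  "steps": [
    [0.001, -0.002, 0.056, 0.056, 0, 0, 255],
    [0.002, -0.01, 0.111, 0.111, 0, 0, 255],
    [0.003, -0.022, 0.166, 0.167, 0, 0, 255],
    [0.004, -0.039, 0.219, 0.222, 0, 0, 255],
    [0.006, -0.06, 0.27, 0.278, 0, 0, 255],
    [0.007, -0.086, 0.32, 0.333, 0, 0, 255],
    [0.008, -0.116, 0.367, 0.389, 0, 0, 255],
    [0.009, -0.15, 0.411, 0.444, 0, 0, 255]
  ]
}}

```text
t: 31.2
tool_pos: [0.5796, -0.1195, 0.2064]
tcp_rot: [1.119, 1.265, -1.12]
wrist_force: [-1.5, 0.0, 3.7]
grip_width: 0.261
```

```bash
python3 -c "
from h import *
wh()"
```

```text
t 31.2 pos [ 0.5796 -0.1195  0.2064] q [ 0.19  0.42 -0.1   1.7   0.05  1.02 -1.38] psi -83.06 F [-1.5  0.   3.7] w 0.261
r 0.0645 ang 7.54  F tool [-3.7 -1.5 -0.2]
```

Emit:
{"fn": "apply_moves", "kwargs": {
  "steps": [
    [0.001, -0.002, 0.056, 0.056, 0, 0, 255],
    [0.002, -0.01, 0.111, 0.111, 0, 0, 255],
    [0.003, -0.022, 0.166, 0.167, 0, 0, 255],
    [0.004, -0.039, 0.219, 0.222, 0, 0, 255],
    [0.006, -0.06, 0.27, 0.278, 0, 0, 255],
    [0.007, -0.086, 0.32, 0.333, 0, 0, 255],
    [0.008, -0.116, 0.367, 0.389, 0, 0, 255],
    [0.009, -0.15, 0.411, 0.444, 0, 0, 255]
  ]
}}

```text
t: 32.2
tool_pos: [0.5707, -0.1621, 0.2056]
tcp_rot: [1.62, 0.878, -1.618]
wrist_force: [2.5, -0.9, -0.2]
grip_width: 0.263
```

```bash
python3 -c "
from h import *
wh()"
```

```text
t 32.2 pos [ 0.5707 -0.1621  0.2056] q [ 0.14  0.42  0.07  1.71 -0.03  1.01 -1.93] psi -123.0 F [ 2.5 -0.9 -0.2] w 0.263
r 0.0647 ang -31.82  F tool [ 0.2  2.6 -0.6]
```

Emit:
{"fn": "apply_moves", "kwargs": {
  "steps": [
    [0, 0, 0, 0, 0, 0, 120],
    [0, 0, 0, 0, 0, 0, 60],
    [0, 0, 0, 0, 0, 0, 0],
    [0, 0, 0, 0, 0, 0, 0],
    [-0.05, 0, 0, -0.05, 0, 0, 0],
    [-0.1, 0, 0, -0.16, 0, 0, 0],
    [-0.15, 0, 0, -0.27, 0, 0, 0],
    [-0.2, 0, 0, -0.38, 0, 0, 0]
  ]
}}

```text
t: 33.2
tool_pos: [0.5701, -0.1619, 0.2256]
tcp_rot: [1.187, 1.223, -1.188]
wrist_force: [0.2, -1.4, -0.3]
grip_width: 0.997
```

Emit:
{"fn": "apply_moves", "kwargs": {
  "steps": [
    [0, 0, 0, -0.11, 0, 0, 0],
    [0, 0, 0, -0.22, 0, 0, 0],
    [0, 0, 0, -0.33, 0, 0, 0],
    [0, 0, 0, -0.44, 0, 0, 0],
    [0, 0, 0, -0.55, 0, 0, 0],
    [0, 0, 0, -0.66, 0, 0, 0],
    [0, 0, 0, -0.77, 0, 0, 0],
    [0, 0, 0, -0.88, 0, 0, 0]
  ]
}}

```text
t: 34.2
tool_pos: [0.5701, -0.162, 0.2254]
tcp_rot: [0.125, 1.567, -0.125]
wrist_force: [-0.2, 0.1, -0.0]
grip_width: 1.0
```

Emit:
{"fn": "apply_moves", "kwargs": {
  "steps": [
    [0, 0, 0, -0.11, 0, 0, 0],
    [0, 0, 0, -0.22, 0, 0, 0],
    [0, 0, 0, -0.33, 0, 0, 0],
    [0.02, 0, 0, -0.44, 0, 0, 0],
    [0.06, 0, 0, -0.55, 0, 0, 0],
    [0.11, 0, 0, -0.66, 0, 0, 0],
    [0.16, 0, 0, -0.74, 0, 0, 0],
    [0.2, 0, 0, -0.74, 0, 0, 0]
  ]
}}

```text
t: 35.2
tool_pos: [0.57, -0.1621, 0.2051]
tcp_rot: [-0.776, 1.428, 0.777]
wrist_force: [-0.2, -0.0, -0.2]
grip_width: 1.001
```

```bash
python3 -c "
from h import *
wh()
p=env.read_camera('wrist'); cv2.imwrite('pics/w9.png',p['img'])
"
```

```text
t 35.2 pos [ 0.57   -0.1621  0.2051] q [ 0.62  0.5  -0.63  1.67  0.33  1.08  0.89] psi 57.08 F [-0.2 -0.  -0.2] w 1.001
r 0.0642 ang -32.16  F tool [ 0.2  0.2 -0.2]
```

View pics/w9.png

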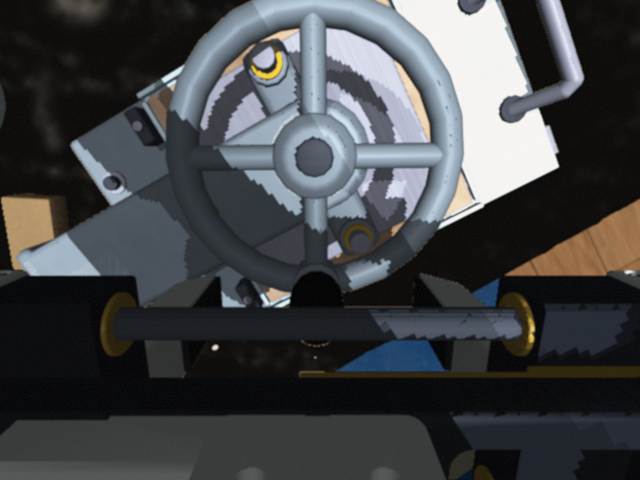

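Emit:
{"fn": "apply_moves", "kwargs": {
  "steps": [
    [0, 0, 0, 0, 0, 0, 80],
    [0, 0, 0, 0, 0, 0, 140],
    [0, 0, 0, 0, 0, 0, 160],
    [0, 0, 0, 0, 0, 0, 175],
    [0, 0, 0, 0, 0, 0, 190],
    [0, 0, 0, 0, 0, 0, 200],
    [0, 0, 0, 0, 0, 0, 255],
    [0, 0, 0, 0, 0, 0, 255]
  ]
}}

```text
t: 36.25
tool_pos: [0.57, -0.1621, 0.2054]
tcp_rot: [-0.777, 1.428, 0.777]
wrist_force: [-1.1, 0.2, 0.2]
grip_width: 0.26
```

Emit:
{"fn": "apply_moves", "kwargs": {
  "steps": [
    [0.001, 0.002, -0.056, 0.056, 0, 0, 255],
    [0.002, 0.01, -0.111, 0.111, 0, 0, 255],
    [0.003, 0.022, -0.166, 0.167, 0, 0, 255],
    [0.004, 0.039, -0.219, 0.222, 0, 0, 255],
    [0.006, 0.06, -0.27, 0.278, 0, 0, 255],
    [0.007, 0.086, -0.32, 0.333, 0, 0, 255],
    [0.008, 0.116, -0.367, 0.389, 0, 0, 255],
    [0.009, 0.15, -0.411, 0.444, 0, 0, 255]
  ]
}}

```text
t: 37.25
tool_pos: [0.5357, -0.1892, 0.2046]
tcp_rot: [-0.233, 1.557, 0.232]
wrist_force: [4.0, -2.5, -2.2]
grip_width: 0.261
```

```bash
python3 -c "
from h import *
wh();to([.4914,-.1862,.2038],-23.16)"
```

```text
t 37.25 pos [ 0.5357 -0.1892  0.2046] q [ 0.59  0.43 -0.47  1.74  0.22  1.03  0.33] psi 16.98 F [ 4.  -2.5 -2.2] w 0.261
r 0.0644 ang -71.88  F tool [ 2.2 -3.5  3.1]
t 37.25 pos [ 0.5357 -0.1892  0.2046] q [ 0.59  0.43 -0.47  1.74  0.22  1.03  0.33] psi 16.98 F [ 4.  -2.5 -2.2] w 0.261
shift shares [ 0.007  0.158 -0.415]
ax share 0.446
```

Emit:
{"fn": "apply_moves", "kwargs": {
  "steps": [
    [0.001, 0.002, -0.056, 0.056, 0, 0, 255],
    [0.002, 0.01, -0.111, 0.111, 0, 0, 255],
    [0.003, 0.022, -0.166, 0.167, 0, 0, 255],
    [0.004, 0.039, -0.219, 0.222, 0, 0, 255],
    [0.006, 0.06, -0.27, 0.278, 0, 0, 255],
    [0.007, 0.086, -0.32, 0.333, 0, 0, 255],
    [0.008, 0.118, -0.368, 0.389, 0, 0, 255],
    [0.009, 0.153, -0.414, 0.446, 0, 0, 255]
  ]
}}

```text
t: 38.25
tool_pos: [0.4911, -0.1877, 0.2036]
tcp_rot: [0.316, 1.546, -0.319]
wrist_force: [1.6, -5.9, -2.8]
grip_width: 0.259
```

```bash
python3 -c "
from h import *
wh();to([.4914,-.1862,.2038],-23.16)"
```

```text
t 38.25 pos [ 0.4911 -0.1877  0.2036] q [ 0.52  0.34 -0.33  1.85  0.13  0.97 -0.27] psi -23.22 F [ 1.6 -5.9 -2.8] w 0.259
r 0.0645 ang -112.37  F tool [ 2.8 -4.8  3.8]
t 38.25 pos [ 0.4911 -0.1877  0.2036] q [ 0.52  0.34 -0.33  1.85  0.13  0.97 -0.27] psi -23.22 F [ 1.6 -5.9 -2.8] w 0.259
shift shares [-0.002  0.015 -0.003]
ax share -0.001
```

Emit:
{"fn": "apply_moves", "kwargs": {
  "steps": [
    [0, 0, 0, 0, 0, 0, 120],
    [0, 0, 0, 0, 0, 0, 60],
    [0, 0, 0, 0, 0, 0, 0],
    [0, 0, 0, 0, 0, 0, 0],
    [0, 0, 0, 0, 0, 0, 0],
    [-0.1, 0, 0, 0, 0, 0, 0],
    [-0.25, 0, 0, 0, 0, 0, 0],
    [-0.4, 0, 0, 0, 0, 0, 0]
  ]
}}

```text
t: 39.25
tool_pos: [0.4914, -0.186, 0.2452]
tcp_rot: [0.314, 1.547, -0.314]
wrist_force: [-0.1, 0.6, 1.0]
grip_width: 0.992
```

Emit:
{"fn": "apply_moves", "kwargs": {
  "steps": [
    [-0.1, 0, 0, 0, 0, 0, 0],
    [-0.2, 0, 0, 0, 0, 0, 0],
    [-0.28, 0, 0, 0, 0, 0, 0],
    [-0.3, 0, 0, 0, 0, 0, 0],
    [-0.3, 0, 0, 0, 0, 0, 0],
    [-0.3, 0, 0, 0, 0, 0, 0],
    [-0.3, 0, 0, 0, 0, 0, 0],
    [-0.3, 0, 0, 0, 0, 0, 0]
  ]
}}

```text
t: 40.25
tool_pos: [0.4911, -0.1859, 0.2734]
tcp_rot: [0.314, 1.548, -0.314]
wrist_force: [-0.2, 0.9, -0.2]
grip_width: 0.999
```

```bash
python3 -c "
from h import *
wh()
p=env.read_camera('wrist'); cv2.imwrite('pics/w10.png',p['img'])
p=env.read_camera('scene'); cv2.imwrite('pics/sc10.png',cv2.resize(p['img'][140:310,240:440],None,fx=3.5,fy=3.5,interpolation=cv2.INTER_CUBIC))
a=cv2.imread('pics/w6.png')
b=cv2.imread('pics/w10.png')
cv2.imwrite('pics/cmp.png',np.hstack([a[20:300,180:460],b[20:300,180:460]]))
"
```

```text
t 40.25 pos [ 0.4911 -0.1859  0.2734] q [ 0.53  0.28 -0.34  1.75  0.1   1.13 -0.24] psi -22.97 F [-0.2  0.9 -0.2] w 0.999
r 0.0629 ang -113.04  F tool [ 0.2  0.7 -0.5]
```

View pics/cmp.png

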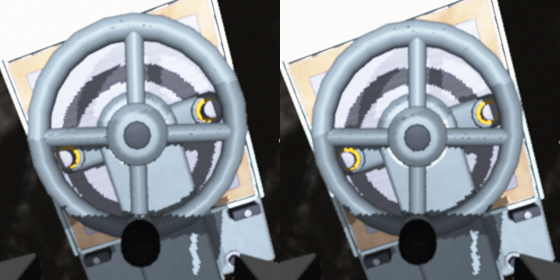

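View pics/sc10.png

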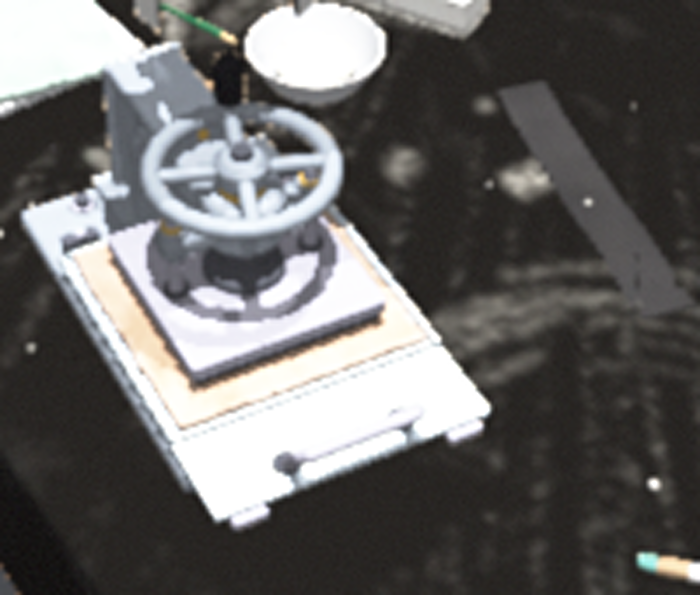

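Emit:
{"fn": "apply_moves", "kwargs": {
  "steps": [
    [-0.12, 0, 0, 0, 0, 0, 0],
    [-0.24, -0.05, 0, 0, 0, 0, 0],
    [-0.36, -0.15, 0, 0, 0, 0, 0],
    [-0.48, -0.3, 0, 0, 0, 0, 0],
    [-0.6, -0.45, 0, 0, 0, 0, 0],
    [-0.7, -0.6, 0, 0, 0, 0, 0],
    [-0.7, -0.8, 0, 0, 0, 0, 0],
    [-0.7, -1, 0, 0, 0, 0, 0]
  ]
}}

```text
t: 41.35
tool_pos: [0.4515, -0.2793, 0.344]
tcp_rot: [0.315, 1.548, -0.315]
wrist_force: [0.8, -0.3, 1.3]
grip_width: 0.999
```

Emit:
{"fn": "apply_moves", "kwargs": {
  "steps": [
    [0, -0.13, 0, 0, 0, 0, 0],
    [0, -0.25, 0, 0, 0, 0, 0],
    [0, -0.38, 0, 0, 0, 0, 0],
    [0, -0.5, 0, 0, 0, 0, 0],
    [0, -0.63, 0, 0, 0, 0, 0],
    [0, -0.75, 0, 0, 0, 0, 0],
    [0, -0.88, 0, 0, 0, 0, 0],
    [0, -1, 0, 0, 0, 0, 0]
  ]
}}

```text
t: 42.35
tool_pos: [0.4127, -0.3709, 0.3436]
tcp_rot: [0.315, 1.548, -0.315]
wrist_force: [1.0, -0.4, -0.9]
grip_width: 1.005
```

```bash
python3 -c "
from h import *
st()
p=env.read_camera('top'); cv2.imwrite('pics/top11.png',p['img'])
a=cv2.imread('pics/top0.png')
f=lambda i:cv2.resize(i[200:320,330:460],None,fx=3,fy=3,interpolation=cv2.INTER_CUBIC)
cv2.imwrite('pics/cmp11.png',np.hstack([f(a),f(p['img'])]))
for im in (a,p['img']):
    g=cv2.cvtColor(im,cv2.COLOR_BGR2GRAY)[255:280,394:416]; w=np.clip(80-g.astype(float),0,60); w*=cv2.circle(np.zeros_like(g),(10,11),7,1,-1)
    yy,xx=np.mgrid[255:280,394:416]; print((w*xx).sum()/w.sum(),(w*yy).sum()/w.sum(),w.sum())
for im in ('w6','w10'):
    im=cv2.imread(f'pics/{im}.png'); g=cv2.cvtColor(im,cv2.COLOR_BGR2GRAY)
    m=(g[230:292,280:360]<25).astype(np.uint8); n,l,s,c=cv2.connectedComponentsWithStats(m); i=1+np.argmax(s[1:,4]); print('handle',c[i]+[280,230],s[i])
    cc=cv2.HoughCircles(cv2.GaussianBlur(g[120:190,280:350],(3,3),0),cv2.HOUGH_GRADIENT,1,50,param1=80,param2=12,minRadius=10,maxRadius=18); print('hub',None if cc is None else cc[0,:2]+[280,120,0])
"
```

```text
t 42.35 pos [ 0.4127 -0.3709  0.3436] q [ 0.8   0.27 -0.22  1.58  0.06  1.3   0.18] psi -22.98 F [ 1.  -0.4 -0.9] w 1.005
402.15962441314554 266.5211267605634 213.0
nan nan 0.0
handle [320.09831461 262.90589888] [  22   10   38   47 1424]
hub [[316.5        155.5         13.80000019]]
handle [317.15169811 261.54037736] [  19   10   37   44 1325]
hub [[317.5        157.5         13.39999962]]<string>:10: RuntimeWarning: invalid value encountered in scalar divide
```

View pics/cmp11.png

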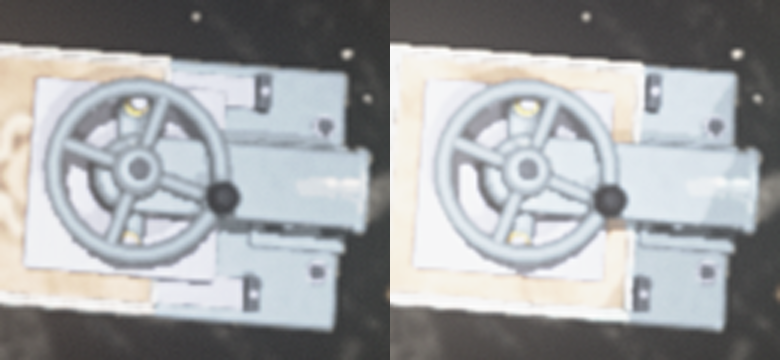

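View pics/top11.png

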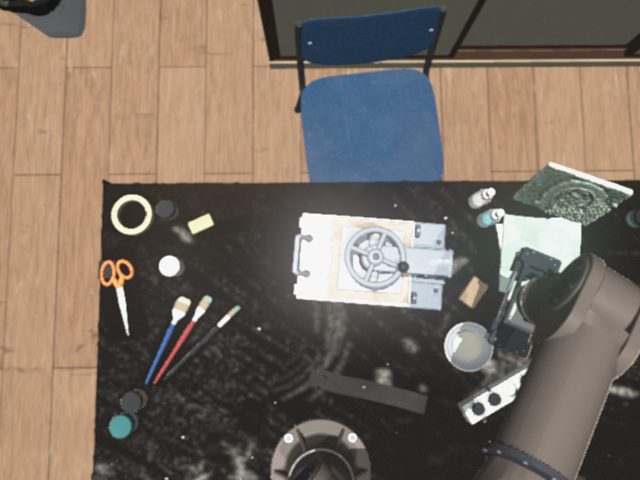

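```bash
python3 - <<'E' 2>&1
from h import *
p=env.read_camera('wrist'); s=env.observe()
Mt=R.from_rotvec(s["tcp_rot"]).as_matrix(); Rc=Mt.T@rot(p); oc=Mt.T@(np.array(p["origin"])-s["tool_pos"])
for nm,pos,rv,psi,dz,uv in (("w6",[.4902,-.1889,.2736],[.318,1.547,-.319],-23.26,0,(320.10,262.9)),("w10",[.4911,-.1859,.2734],[.314,1.548,-.314],-22.97,-.008,(317.15,261.54))):
    a=np.radians(psi); z=np.array([np.cos(a),np.sin(a),0]); x=np.array([0,0,-1.]); M=np.c_[x,np.cross(z,x),z]
    q=dict(mtx=p["mtx"],origin=np.array(pos)+M@oc,rotation=R.from_matrix(M@Rc).as_rotvec())
    w=px2w(q,uv,.216+dz); h=np.array([.5155,-.1285]); d=w[:2]-h
    print(nm,w,"ang about fixed hub",np.degrees(np.arctan2(d[1],d[0])),np.hypot(*d))
def blob(im,x0,x1,y0,y1,thr,up=8):
    g=cv2.resize(cv2.cvtColor(im,cv2.COLOR_BGR2GRAY)[y0:y1,x0:x1],None,fx=up,fy=up,interpolation=cv2.INTER_CUBIC)
    m=(g<thr).astype(np.uint8); n,l,st_,c=cv2.connectedComponentsWithStats(m)
    ctr=[(np.hypot(*(c[i]/up-[(x1-x0)/2,(y1-y0)/2])),i) for i in range(1,n) if st_[i,4]>300]
    i=min(ctr)[1]; return (c[i]+.5)/up-.5+[x0,y0], st_[i,4]/up**2
a=cv2.imread('pics/top0.png'); b=cv2.imread('pics/top11.png')
for nm,im in(("a",a),("b",b)):
    for k in (0.45,.5,.6):
        bg=np.median(cv2.cvtColor(im,cv2.COLOR_BGR2GRAY)[255:265,415:435])
        print(nm,k,bg,blob(im,396,413,258,275,bg*k))
w0=np.array([.4907,-.1873,.2236]);pt=env.read_camera('top'); print(w2px(pt,w0-[0,0,.008])-w2px(pt,w0), "tang 1deg px",w2px(pt,w0+[-.00103,.00044,0])-w2px(pt,w0))
E
```

```text
w6 [ 0.49323835 -0.18688334  0.216     ] ang about fixed hub -110.87191845259922 0.06248356196183217
w10 [ 0.49188058 -0.18478947  0.208     ] ang about fixed hub -112.76322741725284 0.061044095873335924
a 0.45 210.0 (array([403.56333485, 265.71009158]), np.float64(77.203125))
a 0.5 210.0 (array([403.55120142, 265.74898074]), np.float64(90.0625))
a 0.6 210.0 (array([403.51782011, 266.14646709]), np.float64(113.0))
b 0.45 228.0 (array([402.58186345, 266.7832433 ]), np.float64(60.015625))
b 0.5 228.0 (array([402.69558337, 266.68319049]), np.float64(80.21875))
b 0.6 228.0 (array([402.61616998, 266.70612583]), np.float64(99.09375))
[-0.56930724  0.20701167] tang 1deg px [-0.18934868  0.47319373]
```

Emit:
{"fn": "apply_moves", "kwargs": {
  "steps": [
    [0, -0.13, 0, 0, 0, 0, 0],
    [0, -0.25, 0, 0, 0, 0, 0],
    [0, -0.4, 0, 0, 0, 0, 0],
    [0, -0.55, 0, 0, 0, 0, 0],
    [0, -0.7, 0, 0, 0, 0, 0],
    [0, -0.85, 0, 0, 0, 0, 0],
    [0, -1, 0, 0, 0, 0, 0],
    [0, -1, 0, 0, 0, 0, 0]
  ]
}}

```text
t: 43.5
tool_pos: [0.3731, -0.4635, 0.3434]
tcp_rot: [0.316, 1.548, -0.316]
wrist_force: [-0.5, -0.8, 0.7]
grip_width: 1.003
```

```bash
python3 - <<'E' 2>&1
from h import *
st()
p=env.read_camera('top')
for t,z in (("sanding_block",.013),("wax_block",.007),("pot_teal",.03),("pot_white",.03)):
    r=env.trace(p,t)
    if r: print(t,r[0]["confidence"],np.round(r[0]["box"],1))
s=env.read_camera('scene'); cv2.imwrite('pics/sc12.png',cv2.resize(s['img'][140:310,240:440],None,fx=3.5,fy=3.5))
cv2.imwrite('pics/top12.png',p['img'])
E
```

```text
t 43.5 pos [ 0.3731 -0.4635  0.3434] q [ 0.92  0.33 -0.17  1.48  0.06  1.33  0.35] psi -23.09 F [-0.5 -0.8  0.7] w 1.003
sanding_block 0.79 [471.6 291.9  30.6  30.5]
wax_block 0.63 [200.2 225.   23.1  16.8]
pot_teal 0.78 [168.6 208.5  20.5  18.2]
pot_white 0.97 [171.1 264.3  23.8  21. ]
```

View pics/sc12.png

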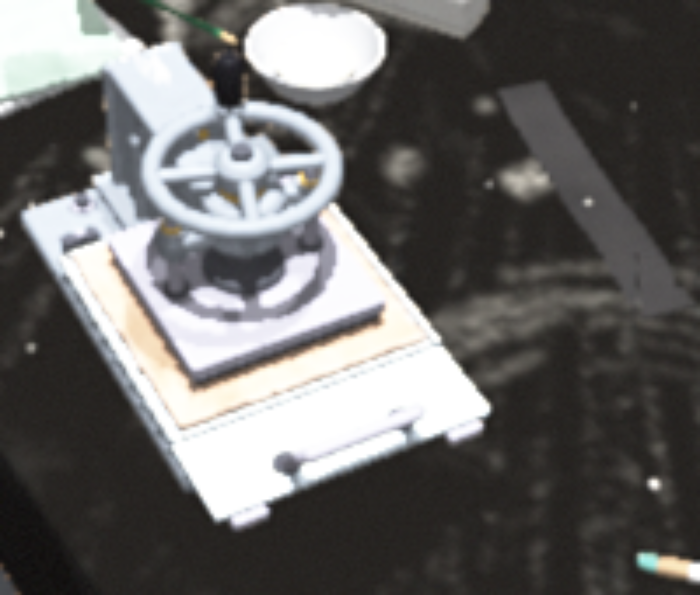

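```bash
python3 -c "
from rig import env
print(env.finish_job())"
```

```text
the job is handed in; nothing more can be done
None
```

The tray is home, the wheel has been turned clockwise one full turn and about 1.5–2° past it, and I handed the job in at about 43.7 s.

- **Tray:** I pushed the bow handle with closed fingers until motion stopped and the force rose to about 12 N. The later pictures show the tray against its stop blocks with the tile under the platen.
- **Wheel:** I gripped the handle lightly (12 N grip setting) and turned the wheel in three grips of 120°, 160° and 80°. Wrist force stayed under about 10 N. The tool came back to its start point within 0.3 mm along the direction of turn.
- **Angle check that disagreed:** the top and wrist pictures both show the handle about 1.5–2° (about 2 mm) further clockwise than at the start. The first closing of the jaws probably nudged it. I left this small overshoot rather than turn the wheel back.
- **Pad on the relief:** I did not check this directly. It is inferred from the full turn, and the platen and wheel look lower in the pictures.
- **Bystanders and arm:** the sanding block, wax block and both pots are at their starting pixels within the detector's accuracy. The arm stands clear of the press, with the gripper open and no contact force beyond sensor noise.

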